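Slide the pepper mill home into the cruet rack

ROBOT

A 7-joint arm with a two-finger parallel gripper is mounted at the origin on a cart in front of the work surface, level with it; the furniture and walls round the work are solid. World frame = base frame: x ahead of the robot, y to its left, z up, the work surface at z = 0. Lengths are in m, angles in rad, forces in N, time in s.
With the tool pointing down it reaches from about 0.425 to 0.875 m from the base axis. Payload 4.7 kg.
Tool frame: the origin (TCP) lies where the fingers leave the gripper's body, on its centre line; the fingertips stand 70 mm ahead of it and the grasp point (between the pads) lies 51 mm ahead of it; z points along the fingers, y is the line along which they close (so a half turn about z gives the same grasp; the last joint's range is limited). The gripper opens to 87 mm and grips with 3 to 60 N. Pads are 19 mm wide; open, the fingers measure 117 mm over their backs; the gripper's body (75 mm by 190 mm) begins 51 mm behind the grasp point.
Start: joints at [-1.308, 0.321, -0.07, 1.45, 0.023, 1.371, -0.057], TCP at [0.16, 0.63, 0.292] pointing down, gripper open.
Joint ranges: [-2.86, 2.86], [-0.3, 2.09], [-1.38, 1.24], [0.06, 2.45], [-1.56, 4.7], [0.09, 2.05], [-2.69, 2.69]. Speed limits (rad/s): [2.57, 2.57, 3.14, 3.14, 3.14, 3.14, 3.14].

INTERFACE

Orientations are given as a rotation vector (axis times angle).
In Python, from bench import ctrl gives the robot as it stands.
- The arm moves only by the tool play_rows, never from a script. Its argument "increments" is a list that holds one entry, the list of rows, each a list of 7 numbers: the shift along the tool's x, y, z as a fraction of full scale, then the turn, a rotation vector about the tool's x, y, z as a fraction of full scale, then the gripper command: -1 is shut, 1 is fully open, values between are in proportion. A call has 1 to 8 rows; each row is the pose to reach, as a shift and turn from the pose commanded when the call began, along the tool's axes at that moment; what a row does not reach only later rows make up. Full scale, the value 1, is 0.1 m for a shift and 90 degrees for a turn. A row lasts 1/10 s, in which the tool goes at most 50 mm and 8.59 degrees, less where a joint would pass 70% of its speed; a pose out of reach is approached as far as the arm can. A call with a number of a shift or a turn outside -1 to 1 is refused whole. A call with a gripper value outside its range is refused whole. The fingers move at their own pace and stop on an object; "squeeze" is the grip in N (left out, the last holds). Time passes only in rows, so rows that repeat a pose let the fingers close. It gives the time, the measured TCP pose, the force, the opening and the grip force at its end, in the units of the state.
- ctrl.get_state(): the state, without advancing time (a new reading comes with each control period).
- ctrl.get_image(name): name is "side" or "top"; returns the picture (480x640x3 uint8, red, green, blue); there is no depth.
- ctrl.get_calibration(name): a dict with "vertical_fov" (degrees; the focal length in pixels is half the picture's height over the tangent of half this angle, whatever the lens; pixels are square), "cx", "cy" (the principal point, pixels), "R" (3x3) and "t" (3): a world point X has camera coordinates R X + t. Camera axes: x right, y down, z forward; pixel columns grow to the right and rows downward; lengths in m; the calibration is good to about 2 mm. A picture is of the moment at which its call begins. get_calibration takes no time and is no camera call.
- ctrl.close_job(): hands the job in; it is judged then, once.
The state is a dict: "time": time; "joint_positions": joint angles; "qd": joint speeds; "joint_torque": joint torques, N m; "position": TCP position; "tool_rot": TCP orientation; "ft_force": force on the tool from outside, world axes, zero at the start; "torque": the same for the moment, N m; "grip_width": opening from 0.0 (shut) to 1.0 (fully open); "grip_force": force on a finger pad.
Only numpy, scipy, OpenCV 4.12 (cv2) and the standard library are available. Lean on these libraries where they do the work, as an engineer would, in place of code of your own. Each camera call takes 0.05 s, during which the arm holds its last target. There are 200 camera calls.

TASK

Put the dark wooden pepper mill back beside the salt: push it low on its body with the fingertips, so that it slides standing up across the worktop, through the open front of the free left-hand bay of the little wooden rack and fully home against the back of the bay. Do not grip, straddle, lift or tip the mill, and leave the salt shaker and the spice jar, honey jar and bottle standing where they are. Finish with the mill upright in its bay and the hand away from it.

Things in the scene. Friction and masses are not known exactly. Their poses are not given: they have to be found in the camera images.
- pepper_mill: Loose dark brown turned-wood pepper mill with a narrow waist and a small metal knob on top, 58 mm in diameter at the foot, 150 mm tall, about 0.2 kg (varies). Origin: centre of its underside; z up along its axis. Round: yaw is meaningless. It slides on the worktop when pushed in its lowest 25 mm and may tip over when pushed higher up.
- rack: Pale wooden rack fixed to the worktop, turned up to 15 degrees: back wall and three side walls, 24 mm high, no floor, making two bays open to the front (robot side) and top. x points from the front to the back wall, y left. Left bay (mill): y -37 to +37 mm, back face at x +29 mm, side walls 10 mm thick with round front ends at x -21 mm. Right bay (salt): y -47 to -103 mm. Origin: as bay_home.
- bay_home (a point): Point on the worktop in the left bay where the centre of the mill's foot stands when the mill touches the back wall in the middle of the bay; same axes as the rack (x into the bay). A mill that is home stands out of the bay's front by 8 mm.
- salt_shaker: Loose glass and grey salt shaker, 44 mm in diameter, 90 mm tall, standing in the right-hand bay. Origin: centre of its underside. Must stay.
- spice_jar: Loose spice jar with a green lid, 46 mm in diameter, 106 mm tall, standing in front of the rack, on the other side from the mill. Origin: centre of its underside. Must stay.
- honey_jar: Loose honey jar with a yellow lid, 64 mm wide, 98 mm tall, to the left of the rack. Origin: centre of its underside. Must stay.
- bottle: Loose white plastic bottle with a blue cap, 64 mm in diameter, 186 mm tall, to the right of the rack. Origin: centre of its underside. Must stay.
There are look-alikes about, which are no part of the job. What is shaped like the pepper_mill but red is not meant.

How it is judged:
By the outcome, as a careful person would: the job done as asked, in the order asked, and still so for the second after the job is handed in, with the robot touching nothing.
It also fails if it takes over 61 s, if anything falls off the work surface, if the arm or the gripper's body presses on something with over 40 N, if the wrist force passes 120 N, or if a joint passes its speed limit or range.

## Working session

There is one attempt and no reset: what is moved stays moved. The work goes in short steps, Python scripts to look and compute and a tool call to move; the robot and the scene stay as the last step left them, time stands still between calls to the robot, and variables do not carry over. Pictures are saved under pics/ and viewed, at most 10 in all, crops included, and the job is handed in when it is done.

Besides the shell and the picture viewer there is one more tool, called after "Request:" in YAML: its name, and indented under it one key for each argument. play_rows: Moves the arm, as the interface text tells. Shift numbers are shares of 0.1 m and turn numbers shares of 90 degrees, none past 1 either way. Its arguments: {"type":"object","properties":{"increments":{"type":"array"},"squeeze":{"type":"number"}},"required":["increments"]}

```bash
mkdir -p pics
cat > h.py <<'E'
import numpy as np, cv2
from bench import ctrl
def K(n):
    c=ctrl.get_calibration(n); f=240/np.tan(np.radians(c["vertical_fov"])/2); return f,c["cx"],c["cy"],np.array(c["R"]),np.array(c["t"]),c
def ray(n,u,v):
    f,cx,cy,R,t,_=K(n); return -R.T@t, R.T@np.array([(u-cx)/f,(v-cy)/f,1])
def onz(n,u,v,z):
    o,d=ray(n,u,v); return o+d*(z-o[2])/d[2]
def proj(n,X):
    f,cx,cy,R,t,_=K(n); p=R@np.array(X)+t; return f*p[0]/p[2]+cx,f*p[1]/p[2]+cy
def snap(n,fn):
    im=np.array(ctrl.get_image(n)); cv2.imwrite("pics/"+fn,im[:,:,::-1]); return im
E
python3 - <<'E'
from h import *
for n in("top","side"):
    snap(n,n+"0.png"); print(K(n), ray(n,320,240))
s=ctrl.get_state(); print(s)
E
```

```text
(np.float64(535.6572112460159), 317.07850368562504, 247.14366957516276, array([[ 2.21928707e-02, -9.99752574e-01,  1.50580721e-03],
       [-9.96279094e-01, -2.22411793e-02, -8.32664193e-02],
       [ 8.32793080e-02,  3.47716635e-04, -9.96526184e-01]]), array([0.13065404, 0.58376123, 0.94355371]), {'vertical_fov': 48.2693147501757, 'cx': 317.07850368562504, 'cy': 247.14366957516276, 'R': array([[ 2.21928707e-02, -9.99752574e-01,  1.50580721e-03],
       [-9.96279094e-01, -2.22411793e-02, -8.32664193e-02],
       [ 8.32793080e-02,  3.47716635e-04, -9.96526184e-01]]), 't': array([0.13065404, 0.58376123, 0.94355371])}) (array([0.50011102, 0.14327716, 0.98868695]), array([ 0.096687  , -0.00480836, -0.99540751]))
(np.float64(453.372915855222), 325.69558913151445, 242.05482928770732, array([[-0.98325491, -0.18153405,  0.01597386],
       [-0.11770389,  0.56571038, -0.81616026],
       [ 0.1391243 , -0.80437377, -0.57760477]]), array([0.57745852, 0.03029751, 1.0756889 ]), {'vertical_fov': 55.790404938029674, 'cx': 325.69558913151445, 'cy': 242.05482928770732, 'R': array([[-0.98325491, -0.18
[... 268 characters left out ...]
ime': 0.1, 'joint_positions': array([-1.30790212,  0.32175113, -0.07009594,  1.45156053,  0.02255759,
        1.3708031 , -0.05687754]), 'qd': array([ 0.00074202, -0.00334664,  0.0010763 , -0.00269413, -0.00074027,
       -0.00122843, -0.00212689]), 'joint_torque': array([-6.32848914e-04, -4.92570627e+01, -4.06121146e-01, -3.13400066e+01,
       -6.42038626e-02,  3.95869219e-02,  7.54023267e-05]), 'position': array([0.15998151, 0.62961135, 0.29126561]), 'tool_rot': array([-3.89694944e-01, -3.11716007e+00,  2.71374741e-03]), 'ft_force': array([-0.13637515,  0.35071086,  0.6655738 ]), 'torque': array([-0.01470746, -0.00385985,  0.00491776]), 'grip_force': 0.0, 'grip_width': 1.0016809822324109}
```

View pics/top0.png

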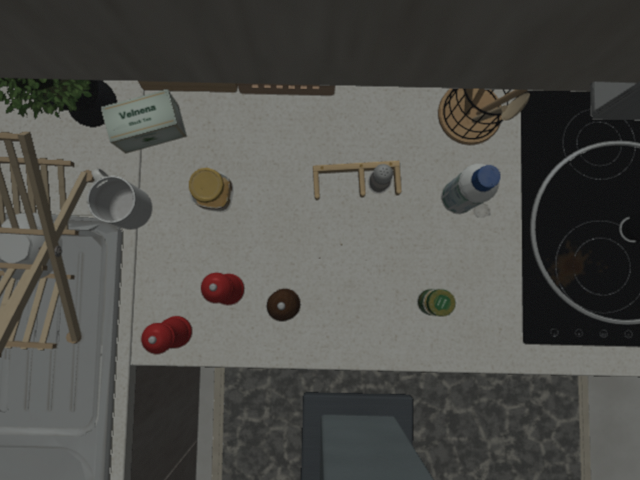

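View pics/side0.png

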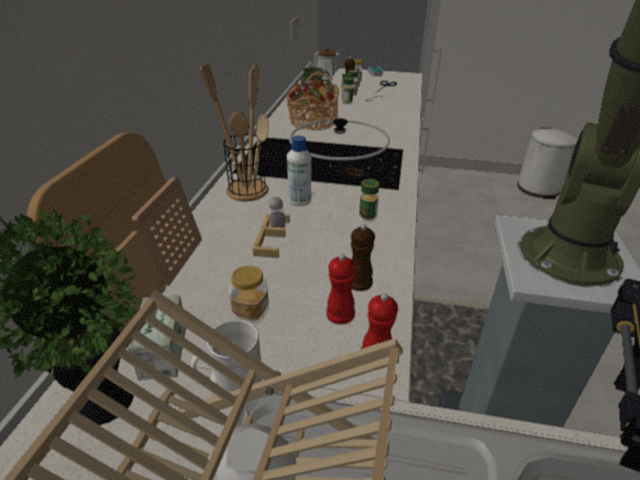

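The top view shows the dark brown mill at (284,305). The look-alikes are red mills at (222,288) and (165,335). The free left bay is at about (338,183), the salt at (381,178), the spice jar at (438,302), the honey jar at (210,188) and the bottle at (470,190). In the side view the dark mill is at (361,258), with its foot at about (360,287). By colour I choose (284,305). Next I check it in a crop and measure.

Run:
```python
from h import *
t=cv2.imread("pics/top0.png"); s=cv2.imread("pics/side0.png")
a=cv2.resize(t[140:330,180:460],None,fx=2.5,fy=2.5,interpolation=cv2.INTER_CUBIC); 
cv2.imwrite("pics/c.png",a)
b=cv2.resize(s[190:310,240:400],None,fx=4.5,fy=4.5,interpolation=cv2.INTER_CUBIC); cv2.imwrite("pics/cs.png",b)
# mill in side: dark pixels
for im,n,(u0,u1,v0,v1) in((s,"side",(340,385,220,300)),(t,"top",(262,306,284,326))):
    g=im[v0:v1,u0:u1].astype(int); m=(g.max(2)<85).astype(np.uint8)
    k,l,st,c=cv2.connectedComponentsWithStats(m); i=1+st[1:,4].argmax(); x,y,w,h,A=st[i]
    print(n,x+u0,y+v0,w,h,A,c[i]+[u0,v0])
    if n=="side":
        for r in range(y+h-22,y+h): q=np.where(l[r]==i)[0]; print(r+v0,q.min()+u0,q.max()+u0,end="; ")
print()
print("top knob z150",onz("top",284,305,.12))
for nm,p in dict(backL=(314,167),backR=(400,162),frontL=(317,197),frontM=(362,194),frontR=(398,192)).items(): print(nm,onz("top",*p,.024))
for p in [(0.41,.2,0),(.45,.2,0),(.5,.2,0)]: print(proj("side",p),proj("top",p))
```

```text
side 340 226 35 74 1590 [358.64968553 263.53522013]
278 340 372; 279 340 372; 280 349 372; 281 347 372; 282 342 372; 283 340 372; 284 340 371; 285 340 371; 286 340 370; 287 340 370; 288 340 369; 289 340 367; 290 340 364; 291 340 350; 292 340 351; 293 340 351; 294 340 351; 295 341 351; 296 341 352; 297 341 352; 298 342 352; 299 341 353; top 266 289 35 33 844 [283.15995261 304.64099526]

top knob z150 [0.47791101 0.19483387 0.12      ]
backL [0.72774812 0.15251264 0.024     ]
backR [ 0.74060638 -0.00478524  0.024     ]
frontL [0.67235703 0.14579077 0.024     ]
frontM [0.67972785 0.06391905 0.024     ]
frontR [ 0.68489259 -0.00165619  0.024     ]
(np.float64(390.08096489490555), np.float64(286.45700546638295)) (np.float64(284.10014850639095), np.float64(340.7353314277152))
(np.float64(371.4712094673637), np.float64(284.02033868075716)) (np.float64(284.6967931531649), np.float64(318.65974634758686))
(np.float64(348.5049084140969), np.float64(281.01324795444077)) (np.float64(285.4369254330791), np.float64(291.27518301639816))
```

View pics/c.png

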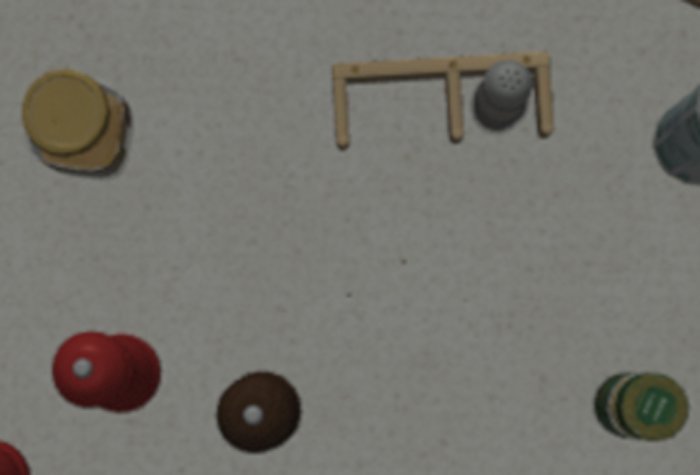

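View pics/cs.png

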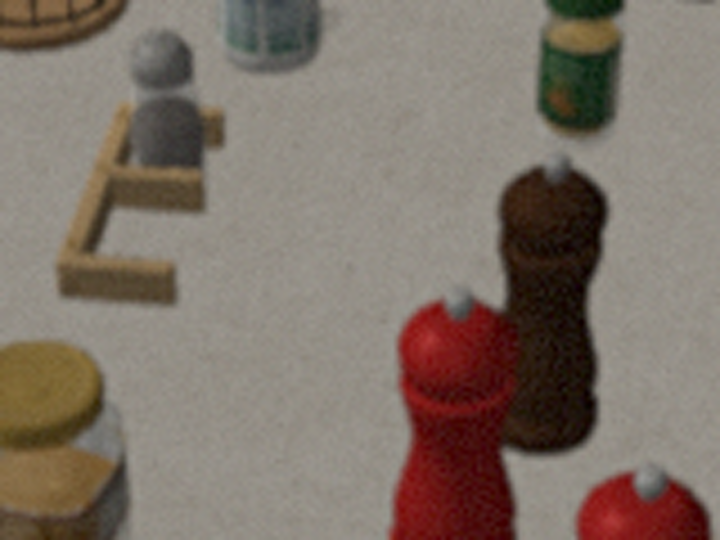

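The crops confirm the choice: the target mill is dark brown with its knob at top (281,306) and side (364,227). The red one beside it is close, at about (213,287) top. Now I triangulate the knobs, salt, spice jar and red mill.

```bash
cat >> h.py <<'E'
from scipy.spatial.transform import Rotation as Ro
def tri(pt,ps):
    (o,d),(p,e)=ray("top",*pt),ray("side",*ps)
    k=np.linalg.lstsq(np.c_[d,-e],p-o,rcond=None)[0]; A,B=o+d*k[0],p+e*k[1]; return (A+B)/2,np.linalg.norm(A-B)
def goal(tip,yaw,tilt):
    """TCP target with fingertip centre at tip; fingers point forward (yaw) and down; returns pos, R"""
    y,a=np.radians([yaw,tilt]); f=np.array([np.cos(y),np.sin(y),0]); u=np.array([0,0,1.])
    z=f*np.sin(a)-u*np.cos(a); x=f*np.cos(a)+u*np.sin(a)
    # choice of x sign kept nearest to present wrist
    R=np.c_[x,np.cross(z,x),z]; R2=np.c_[-x,np.cross(z,-x),z]
    R0=Ro.from_rotvec(ctrl.get_state()["tool_rot"]).as_matrix()
    R=max((R,R2),key=lambda M:np.trace(R0.T@M)); return np.array(tip)-.07*z,R
def inc(pos,R):
    s=ctrl.get_state(); R0=Ro.from_rotvec(s["tool_rot"])
    return R0.inv().apply(pos-s["position"])/.1,(R0.inv()*Ro.from_matrix(R)).as_rotvec()/(np.pi/2)
E
python3 - <<'E'
from h import *
np.set_printoptions(precision=4,suppress=True)
print("mill",tri((280.8,305.6),(363.8,226.9)), onz("top",280.8,305.6,.147))
print("red",onz("top",213,287.2,.147),onz("top",157,340,.147))
print("red tri",tri((213,287.2),(342.2,256.9)))
print("salt",onz("top",384,171,.09),"spice",onz("top",440.5,302.5,.106))
R=Ro.from_rotvec(ctrl.get_state()["tool_rot"]).as_matrix(); print(R)
for tip,yaw in (((.40,.21,.12),-10),):
    p,M=goal(tip,yaw,35); print(p,M,*inc(p,M))
E
```

```text
mill (array([0.4768, 0.1984, 0.1428]), np.float64(0.0013798450081514198)) [0.4776 0.1982 0.147 ]
red [0.5039 0.3052 0.147 ] [0.4202 0.389  0.147 ]
red tri (array([0.5034, 0.3058, 0.1437]), np.float64(0.0009307356722446949))
salt [0.7079 0.0325 0.09  ] spice [ 0.4873 -0.0608  0.106 ]
[[-0.9692  0.2462 -0.0004]
 [ 0.2462  0.9692 -0.0017]
 [-0.     -0.0017 -1.    ]]
[0.3605 0.217  0.1773] [[-0.8067  0.1736  0.5649]
 [ 0.1422  0.9848 -0.0996]
 [-0.5736  0.     -0.8192]] [-2.9589 -3.5039  1.1455] [-0.0155 -0.3887 -0.0454]
```

Request:
play_rows:
  increments:
    - [[-0.5, -0.5, 0, 0, 0, 0, -0.31], [-1, -1, 0, 0, 0, 0, -0.31], [-1, -1, 0, 0, 0, 0, -0.31], [-1, -1, 0, 0, 0, 0, -0.31], [-1, -1, 0, 0, 0, 0, -0.31]]

```text
time: 0.6
position: [0.2329, 0.5078, 0.2923]
tool_rot: [-0.393, -3.117, -0.001]
ft_force: [-0.9, 0.2, 0.4]
grip_width: 0.632
grip_force: 0.0
```

Request:
play_rows:
  increments:
    - [[-0.5, -0.5, 0, 0, 0, 0, -0.31], [-1, -1, 0, 0, 0, 0, -0.31], [-1, -1, 0, 0, 0, 0, -0.31], [-1, -1, 0, 0, 0, 0, -0.31], [-1, -1, 0, 0, 0, 0, -0.31]]

```text
time: 1.1
position: [0.3042, 0.3878, 0.2924]
tool_rot: [-0.389, -3.117, -0.002]
ft_force: [-0.3, 1.3, -0.9]
grip_width: 0.354
grip_force: 0.0
```

Request:
play_rows:
  increments:
    - [[-0.5, -0.5, 0, 0, 0, 0, -0.31], [-1, -1, 0, 0, 0, 0, -0.31], [-1, -1, 0, 0, 0, 0, -0.31], [-1, -1, 0, 0, 0, 0, -0.31], [-1, -1, 0, 0, 0, 0, -0.31]]

```text
time: 1.6
position: [0.3764, 0.2672, 0.2923]
tool_rot: [-0.387, -3.117, -0.001]
ft_force: [-0.7, 0.5, 0.1]
grip_width: 0.344
grip_force: 0.0
```

Run:
```python
from h import *
np.set_printoptions(precision=3,suppress=True)
s=ctrl.get_state(); print(s["time"],s["position"],s["joint_positions"],s["grip_width"])
p,M=goal((.415,.207,.12),-8,35); print(p,*inc(p,M))
```

```text
1.6 [0.376 0.267 0.292] [-0.912 -0.09   0.225  1.903  0.02   1.327  0.63 ] 0.34424961318235164
[0.375 0.213 0.177] [-0.123 -0.534  1.149] [-0.02  -0.389 -0.066]
```

Request:
play_rows:
  increments:
    - [[-0.1, -0.5, 0.3, -0.01, -0.1, -0.02, -0.31], [-0.12, -0.53, 0.4, -0.02, -0.19, -0.04, -0.31], [-0.12, -0.53, 0.4, -0.02, -0.29, -0.06, -0.31], [-0.12, -0.53, 0.4, -0.02, -0.389, -0.066, -0.31], [-0.12, -0.53, 0.4, -0.02, -0.389, -0.066, -0.31], [-0.12, -0.53, 0.4, -0.02, -0.389, -0.066, -0.31], [-0.12, -0.53, 0.4, -0.02, -0.389, -0.066, -0.31]]

```text
time: 2.3
position: [0.3841, 0.2246, 0.246]
tool_rot: [0.179, 2.53, -0.071]
ft_force: [1.1, 1.0, 0.7]
grip_width: 0.345
grip_force: 0.0
```

Run:
```python
from h import *
np.set_printoptions(precision=3,suppress=True)
s=ctrl.get_state(); print(s["time"],s["position"],s["joint_positions"])
for z in(.1,.01):
  p,M=goal((.415,.207,z),-8,35); print(p,*inc(p,M))
```

```text
2.3 [0.384 0.225 0.246] [-0.748 -0.3   -0.165  2.279  0.605  0.938  0.205]
[0.375 0.213 0.157] [ 0.565 -0.122  0.689] [-0.008 -0.003  0.001]
[0.375 0.213 0.067] [ 1.078 -0.112  1.429] [-0.008 -0.003  0.001]
```

Request:
play_rows:
  increments:
    - [[0.19, -0.04, 0.23, 0, 0, 0, -0.31], [0.38, -0.08, 0.46, 0, 0, 0, -0.31], [0.56, -0.12, 0.69, 0, 0, 0, -0.31], [0.56, -0.12, 0.69, 0, 0, 0, -0.31], [0.56, -0.12, 0.69, 0, 0, 0, -0.31]]

```text
time: 2.8
position: [0.3773, 0.2114, 0.1584]
tool_rot: [0.184, 2.528, -0.073]
ft_force: [0.2, 0.2, 0.7]
grip_width: 0.34
grip_force: 0.0
```

Run:
```python
from h import *
np.set_printoptions(precision=3,suppress=True)
s=ctrl.get_state(); print(s["time"],s["position"],s["joint_positions"])
for z in(.1,.04,.01):
  p,M=goal((.415,.207,z),-8,35); print(p,*inc(p,M))
```

```text
2.8 [0.377 0.211 0.158] [-0.717 -0.204 -0.203  2.407  0.739  0.773  0.004]
[0.375 0.213 0.157] [ 0.024  0.009 -0.004] [-0.009 -0.002 -0.001]
[0.375 0.213 0.097] [0.367 0.016 0.488] [-0.009 -0.002 -0.001]
[0.375 0.213 0.067] [0.538 0.019 0.734] [-0.009 -0.002 -0.001]
```

Request:
play_rows:
  increments:
    - [[0.18, 0, 0.25, 0, 0, 0, -0.31], [0.37, 0.02, 0.49, 0, 0, 0, -0.31], [0.45, 0.02, 0.61, 0, 0, 0, -0.31], [0.53, 0.02, 0.72, 0, 0, 0, -0.31], [0.53, 0.02, 0.72, 0, 0, 0, -0.31], [0.53, 0.02, 0.72, 0, 0, 0, -0.31]]

```text
time: 3.4
position: [0.3764, 0.213, 0.0703]
tool_rot: [0.184, 2.525, -0.075]
ft_force: [-0.1, -0.3, -1.2]
grip_width: 0.345
grip_force: 0.0
```

Run:
```python
from h import *
np.set_printoptions(precision=3,suppress=True)
s=ctrl.get_state(); print(s["time"],s["position"],s["joint_positions"],s["ft_force"])
R=Ro.from_rotvec(s["tool_rot"]).as_matrix();print("tip",s["position"]+.07*R[:,2])
for t in((.4447,.2025,.01),(.63-.0323,.099+.0045,.01)):
  p,M=goal(t,-8,35); print(p,*inc(p,M))
im=snap("side","s1.png"); cv2.imwrite("pics/s1c.png",cv2.resize(im[170:330,240:460,::-1],None,fx=3,fy=3))
```

```text
3.4 [0.376 0.213 0.07 ] [ 0.207  0.061 -1.136  2.444  1.096  0.673 -0.385] [-0.138 -0.321 -1.159]
tip [0.416 0.206 0.013]
[0.405 0.208 0.067] [-0.22  -0.005  0.191] [-0.01   0.    -0.001]
[0.558 0.109 0.067] [-1.574 -0.757  1.151] [-0.01   0.    -0.001]
```

View pics/s1c.png

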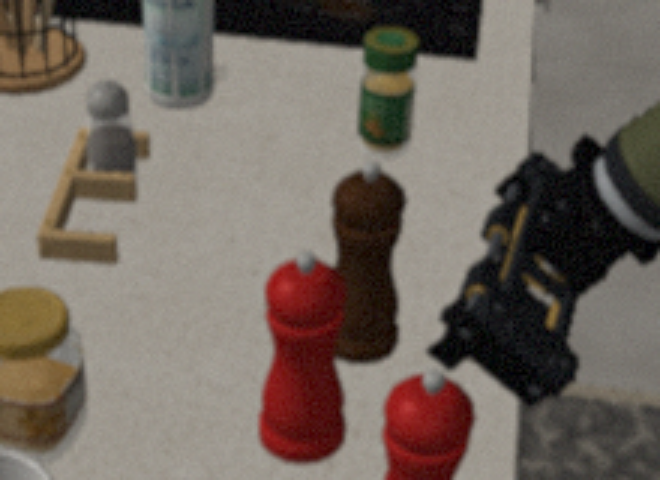

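Request:
play_rows:
  increments:
    - [[-0.05, 0, 0.06, 0, 0, 0, -0.31], [-0.1, 0, 0.11, 0, 0, 0, -0.31], [-0.14, 0, 0.14, 0, 0, 0, -0.31], [-0.17, 0, 0.165, 0, 0, 0, -0.31], [-0.2, 0, 0.18, 0, 0, 0, -0.31], [-0.22, 0, 0.19, 0, 0, 0, -0.31], [-0.22, 0, 0.19, 0, 0, 0, -0.31]]

```text
time: 4.15
position: [0.4034, 0.2074, 0.0656]
tool_rot: [0.182, 2.528, -0.077]
ft_force: [-1.4, 0.3, 0.1]
grip_width: 0.344
grip_force: 0.1
```

Run:
```python
from h import *
np.set_printoptions(precision=3,suppress=True)
s=ctrl.get_state(); print(s["time"],s["joint_positions"],s["ft_force"])
R=Ro.from_rotvec(s["tool_rot"]).as_matrix();print("tip",s["position"]+.07*R[:,2])
for t in((.63-.0323,.099+.0045,.01),):
  p,M=goal(t,-8,35); print(p,*inc(p,M))
im=snap("top","t1.png"); cv2.imwrite("pics/t1c.png",cv2.resize(im[140:400,180:460,::-1],None,fx=2.3,fy=2.3))
```

```text
4.15 [ 0.213  0.133 -1.081  2.415  1.187  0.682 -0.39 ] [-1.375  0.338  0.079]
tip [0.443 0.201 0.008]
[0.558 0.109 0.067] [-1.377 -0.744  0.952] [-0.011 -0.001  0.001]
```

View pics/t1c.png

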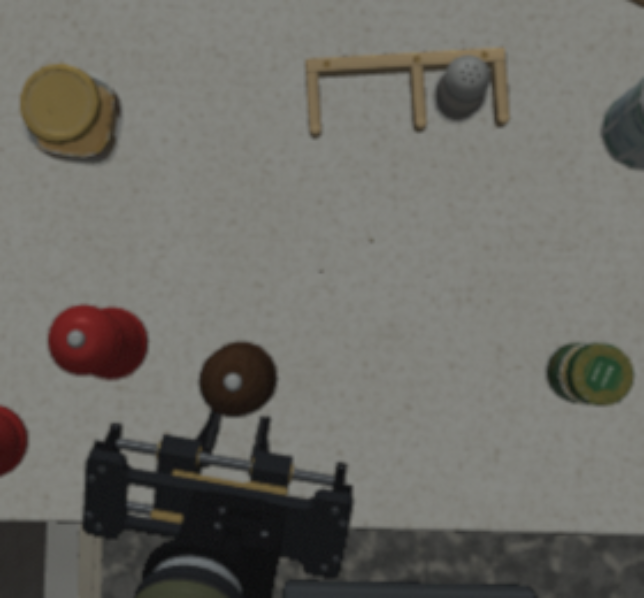

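The fingertips (crop (213,415) and (263,425)) are just behind the mill, whose knob is at crop (232,381). The body is clear of the red mill, so I start the push.

Request:
play_rows:
  increments:
    - [[-0.043, -0.023, 0.028, 0, 0, 0, -0.31], [-0.086, -0.046, 0.058, 0, 0, 0, -0.31], [-0.129, -0.07, 0.088, 0, 0, 0, -0.31], [-0.172, -0.093, 0.118, 0, 0, 0, -0.31], [-0.215, -0.116, 0.148, 0, 0, 0, -0.31], [-0.258, -0.14, 0.178, 0, 0, 0, -0.31], [-0.301, -0.163, 0.207, 0, 0, 0, -0.31], [-0.344, -0.186, 0.236, 0, 0, 0, -0.31]]

```text
time: 5.0
position: [0.4423, 0.182, 0.0661]
tool_rot: [0.183, 2.528, -0.078]
ft_force: [-1.2, 0.6, 0.2]
grip_width: 0.343
grip_force: 0.6
```

```bash
cat >> h.py <<'E'
def knob(n="top"):
    """brown mill head in the top view -> knob px -> mill xy"""
    im=np.array(ctrl.get_image("top")); cv2.imwrite("pics/last.png",im[:,:,::-1])
    h=cv2.cvtColor(im,cv2.COLOR_RGB2HSV); m=((h[...,0]>3)&(h[...,0]<20)&(h[...,1]>90)&(h[...,2]>20)&(h[...,2]<90)).astype(np.uint8)
    m[:120]=0; m[370:]=0; m[:,:250]=0; m[:,430:]=0
    m=cv2.morphologyEx(m,cv2.MORPH_CLOSE,np.ones((7,7)))
    k,l,st,c=cv2.connectedComponentsWithStats(m); i=1+st[1:,4].argmax(); x,y,w,hh,A=st[i]
    g=im[y+4:y+hh-4,x+4:x+w-4].min(2); g=cv2.GaussianBlur(g,(5,5),1); v,u=np.unravel_index(g.argmax(),g.shape)
    u+=x+4; v+=y+4; return st[i],(u,v),g.max(),onz("top",u,v,.147)
def rep(t,yaw):
    np.set_printoptions(precision=3,suppress=True)
    s=ctrl.get_state(); R=Ro.from_rotvec(s["tool_rot"]).as_matrix()
    print(s["time"],"q",s["joint_positions"],"F",s["ft_force"],"tip",s["position"]+.07*R[:,2]); print(knob())
    p,M=goal(t,yaw,35); print(*inc(p,M))
E
python3 -c "
from h import *
rep((.5977,.1035,.01),-8)"
```

```text
5.0 q [ 0.277  0.16  -1.019  2.389  1.243  0.63  -0.321] F [-1.243  0.583  0.243] tip [0.482 0.175 0.009]
(array([281, 265,  30,  32, 671], dtype=int32), (np.int64(294), np.int64(278)), np.uint8(117), array([0.521, 0.179, 0.147]))
[-1.022 -0.543  0.711] [-0.012 -0.001 -0.   ]
```

```bash
python3 -c "
from h import *
np.set_printoptions(precision=3,suppress=True)
for t in ((.470,.177,.011),(.474,.1855,.011),(.4904,.1833,.011),(.4904+.119,.1833-.079,.011)): print(*inc(*goal(t,-8,35)))"
```

```text
[ 0.093 -0.008 -0.09 ] [-0.012 -0.001 -0.   ]
[ 0.07   0.082 -0.076] [-0.012 -0.001 -0.   ]
[-0.066  0.085  0.019] [-0.012 -0.001 -0.   ]
[-1.122 -0.518  0.768] [-0.012 -0.001 -0.   ]
```

Request:
play_rows:
  increments:
    - [[0.09, -0.01, -0.09, 0, 0, 0, -0.2], [0.09, -0.01, -0.09, 0, 0, 0, -0.2], [0.07, 0.08, -0.075, -0.01, 0, 0, -0.2], [0.07, 0.08, -0.075, -0.01, 0, 0, -0.2], [0.035, 0.085, -0.05, -0.01, 0, 0, -0.2], [0, 0.085, -0.028, -0.01, 0, 0, -0.2], [-0.035, 0.085, -0.003, -0.01, 0, 0, -0.2], [-0.07, 0.085, 0.021, -0.01, 0, 0, -0.2]]

```text
time: 5.85
position: [0.4505, 0.1896, 0.0682]
tool_rot: [0.177, 2.528, -0.058]
ft_force: [-1.2, 0.0, 0.1]
grip_width: 0.396
grip_force: 0.7
```

```bash
python3 -c "
from h import *
rep((.6094,.1043,.01),-8)"
```

```text
5.85 q [ 0.278  0.175 -1.016  2.371  1.254  0.625 -0.316] F [-1.212  0.01   0.099] tip [0.49  0.184 0.011]
(array([282, 266,  29,  30, 648], dtype=int32), (np.int64(295), np.int64(278)), np.uint8(117), array([0.521, 0.177, 0.147]))
[-1.05  -0.621  0.745] [-0.001 -0.001 -0.   ]
```

Request:
play_rows:
  increments:
    - [[-0.04, -0.005, 0.028, 0, 0, 0, -0.2], [-0.085, -0.025, 0.06, 0, 0, 0, -0.2], [-0.13, -0.05, 0.092, 0, 0, 0, -0.2], [-0.175, -0.077, 0.124, 0, 0, 0, -0.2], [-0.22, -0.104, 0.156, 0, 0, 0, -0.2], [-0.265, -0.13, 0.188, 0, 0, 0, -0.2], [-0.31, -0.155, 0.22, 0, 0, 0, -0.2], [-0.35, -0.18, 0.248, 0, 0, 0, -0.2]]

```text
time: 6.7
position: [0.4905, 0.1657, 0.068]
tool_rot: [0.177, 2.527, -0.058]
ft_force: [-1.3, 1.2, 0.1]
grip_width: 0.403
grip_force: 0.8
```

```bash
python3 -c "
from h import *
rep((.6094,.1043,.01),-8)"
```

```text
6.7 q [ 0.328  0.22  -0.958  2.329  1.306  0.587 -0.251] F [-1.29   1.21   0.133] tip [0.53  0.16  0.011]
(array([296, 241,  29,  33, 709], dtype=int32), (np.int64(310), np.int64(253)), np.uint8(118), array([0.561, 0.155, 0.147]))
[-0.696 -0.434  0.497] [-0.002 -0.001 -0.   ]
```

Request:
play_rows:
  increments:
    - [[-0.044, -0.025, 0.031, 0, 0, 0, -0.2], [-0.088, -0.052, 0.062, 0, 0, 0, -0.2], [-0.132, -0.079, 0.093, 0, 0, 0, -0.2], [-0.176, -0.107, 0.124, 0, 0, 0, -0.2], [-0.22, -0.134, 0.155, 0, 0, 0, -0.2], [-0.264, -0.161, 0.186, 0, 0, 0, -0.2], [-0.308, -0.19, 0.217, 0, 0, 0, -0.2], [-0.348, -0.217, 0.248, 0, 0, 0, -0.2]]

```text
time: 7.55
position: [0.5297, 0.1384, 0.0676]
tool_rot: [0.176, 2.527, -0.058]
ft_force: [-2.2, 1.0, 2.0]
grip_width: 0.4
grip_force: 1.5
```

```bash
python3 -c "
from h import *
rep((.609,.105,.01),-8)
cv2.imwrite('pics/l2.png',cv2.resize(cv2.imread('pics/last.png')[140:400,180:460],None,fx=2.3,fy=2.3))"
```

```text
7.55 q [ 0.377  0.266 -0.905  2.281  1.344  0.55  -0.176] F [-2.203  1.036  1.973] tip [0.569 0.133 0.01 ]
(array([311, 218,  31,  36, 791], dtype=int32), (np.int64(328), np.int64(229)), np.uint8(118), array([0.6  , 0.127, 0.147]))
[-0.344 -0.213  0.246] [-0.002 -0.001 -0.   ]
```

View pics/l2.png

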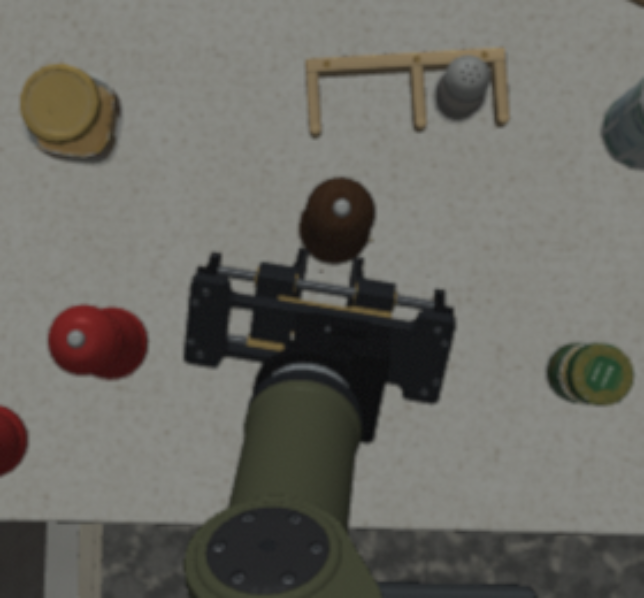

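The mill (knob at crop (341,207)) is upright and cradled by both tips, and everything else is untouched.

Request:
play_rows:
  increments:
    - [[-0.042, -0.027, 0.03, 0, 0, 0, -0.2], [-0.084, -0.054, 0.06, 0, 0, 0, -0.2], [-0.126, -0.081, 0.09, 0, 0, 0, -0.2], [-0.168, -0.108, 0.12, 0, 0, 0, -0.2], [-0.21, -0.135, 0.15, 0, 0, 0, -0.2], [-0.25, -0.16, 0.18, 0, 0, 0, -0.2], [-0.29, -0.185, 0.207, 0, 0, 0, -0.2], [-0.32, -0.205, 0.23, 0, 0, 0, -0.2]]

```text
time: 8.4
position: [0.5659, 0.1125, 0.0671]
tool_rot: [0.177, 2.527, -0.058]
ft_force: [-3.4, 3.7, 3.9]
grip_width: 0.398
grip_force: 2.2
```

Run:
```python
from h import *
rep((.609,.105,.01),-8)
m=knob()[3][:2]; h=np.array([.695,.1045]); a=np.radians(4.8); f=np.array([np.cos(a),np.sin(a)]); l=np.array([-f[1],f[0]])
print("rack coords",(m-h)@f,(m-h)@l)
for yaw in(-2,5): 
    d=np.array([np.cos(np.radians(yaw)),np.sin(np.radians(yaw))]); print(yaw,*inc(*goal((*(m-.031*d),.01),yaw,35)))
```

```text
8.4 q [ 0.418  0.314 -0.862  2.228  1.366  0.522 -0.101] F [-3.394  3.719  3.88 ] tip [0.606 0.107 0.01 ]
(array([326, 197,  32,  38, 862], dtype=int32), (np.int64(345), np.int64(207)), np.uint8(118), array([0.635, 0.101, 0.147]))
[-0.026 -0.009  0.017] [-0.001 -0.001 -0.   ]
rack coords -0.04709616802861644 0.024243436216529
-2 [-0.056  0.163  0.036] [-0.04  -0.001 -0.055]
5 [-0.068  0.077  0.045] [-0.084 -0.001 -0.119]
```

Run:
```python
from h import *
np.set_printoptions(precision=3,suppress=True)
k=knob();print(k)
m=np.array([.6355,.1005]); 
for yaw in(-2,4.8): 
    d=np.array([np.cos(np.radians(yaw)),np.sin(np.radians(yaw))]); print(yaw,*inc(*goal((*(m-.0315*d),.01),yaw,35)))
```

```text
(array([326, 196,  33,  38, 870], dtype=int32), (np.int64(330), np.int64(200)), np.uint8(121), array([0.646, 0.125, 0.147]))
-2 [ 0.002 -0.091 -0.006] [-0.04  -0.001 -0.055]
4.8 [-0.01  -0.175  0.002] [-0.083 -0.001 -0.117]
```

Request:
play_rows:
  increments:
    - [[0.002, -0.045, -0.004, -0.02, 0, -0.028, -0.2], [0.002, -0.091, -0.006, -0.04, 0, -0.055, -0.2], [0, -0.12, -0.004, -0.055, 0, -0.077, -0.2], [-0.005, -0.15, 0, -0.07, 0, -0.098, -0.2], [-0.01, -0.175, 0.002, -0.083, 0, -0.117, -0.2], [-0.01, -0.175, 0.002, -0.083, 0, -0.117, -0.2]]

```text
time: 9.15
position: [0.5637, 0.0929, 0.0669]
tool_rot: [-0.104, 2.532, 0.031]
ft_force: [-0.7, -0.8, 0.2]
grip_width: 0.4
grip_force: 0.2
```

```bash
sed -i 's/y+4:y+hh-4,x+4:x+w-4/y+6:y+hh-14,x+9:x+w-9/; s/u+=x+4; v+=y+4/u+=x+9; v+=y+6/' h.py
cat >> h.py <<'E'
def step():
    np.set_printoptions(precision=3,suppress=True)
    k=knob(); print(k); m=k[3][:2]; h=np.array([.695,.1045]); a=np.radians(4.8); f=np.array([np.cos(a),np.sin(a)]); l=np.array([-f[1],f[0]])
    s=ctrl.get_state(); R=Ro.from_rotvec(s["tool_rot"]).as_matrix(); tip=(s["position"]+.07*R[:,2])
    print("mill rack",(m-h)@f,(m-h)@l,"tip rack",(tip[:2]-h)@f,(tip[:2]-h)@l,tip[2],s["ft_force"])
    for x in(-.06,-.045,-.0315,-.03): print(x,*inc(*goal((*(h+(x)*f),.01),4.8,35)))
E
python3 -c "
from h import *
step()"
```

```text
(array([326, 196,  33,  38, 874], dtype=int32), (np.int64(345), np.int64(206)), np.uint8(119), array([0.637, 0.101, 0.147]))
mill rack -0.05816232142330136 0.0010924510694197604 tip rack -0.0918019690583722 -2.7946248433952036e-05 0.009568647670046213 [-0.057  0.278  0.541]
-0.06 [-0.261 -0.     0.178] [-0.001 -0.002 -0.001]
-0.045 [-0.385 -0.     0.264] [-0.001 -0.002 -0.001]
-0.0315 [-0.495  0.     0.341] [-0.001 -0.002 -0.001]
-0.03 [-0.508  0.     0.349] [-0.001 -0.002 -0.001]
```

Request:
play_rows:
  increments:
    - [[-0.04, 0, 0.028, 0, 0, 0, -0.2], [-0.08, 0, 0.055, 0, 0, 0, -0.2], [-0.12, 0, 0.082, 0, 0, 0, -0.2], [-0.16, 0, 0.11, 0, 0, 0, -0.2], [-0.2, 0, 0.137, 0, 0, 0, -0.2], [-0.24, 0, 0.164, 0, 0, 0, -0.2], [-0.28, 0, 0.192, 0, 0, 0, -0.2], [-0.32, 0, 0.219, 0, 0, 0, -0.2]]

```text
time: 10.0
position: [0.603, 0.0986, 0.0678]
tool_rot: [-0.108, 2.531, 0.034]
ft_force: [-0.3, -0.2, 0.8]
grip_width: 0.397
grip_force: 0.5
```

```bash
python3 -c "
from h import *
step()
a=cv2.imread('pics/last.png')[140:280,280:440]; cv2.imwrite('pics/l3.png',cv2.resize(a,None,fx=4,fy=4))"
```

```text
(array([325, 171,  34,  44, 987], dtype=int32), (np.int64(345), np.int64(182)), np.uint8(120), array([0.676, 0.101, 0.147]))
mill rack -0.019630126712625345 -0.0014513436499795401 tip rack -0.05139091476280412 0.0018153661407095628 0.010719096569379048 [ 0.317  0.856 -0.369]
-0.06 [ 0.076 -0.017 -0.043] [ 0.001 -0.001  0.   ]
-0.045 [-0.047 -0.017  0.042] [ 0.001 -0.001  0.   ]
-0.0315 [-0.158 -0.018  0.12 ] [ 0.001 -0.001  0.   ]
-0.03 [-0.17  -0.018  0.128] [ 0.001 -0.001  0.   ]
```

View pics/l3.png

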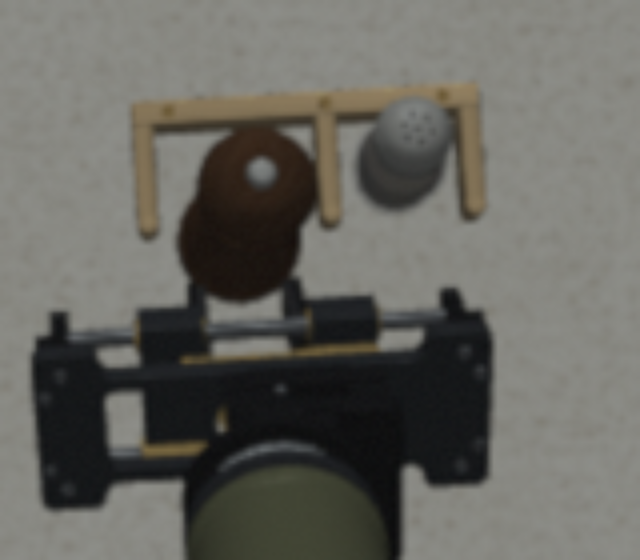

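The mill is upright with its foot at crop (240,243), centred between the wall ends (148,235) and (330,220). About 20 mm remain.

Request:
play_rows:
  increments:
    - [[-0.025, -0.003, 0.019, 0, 0, 0, -0.2], [-0.05, -0.006, 0.037, 0, 0, 0, -0.2], [-0.075, -0.01, 0.056, 0, 0, 0, -0.2], [-0.1, -0.01, 0.074, 0, 0, 0, -0.2], [-0.12, -0.01, 0.089, 0, 0, 0, -0.2], [-0.135, -0.01, 0.1, 0, 0, 0, -0.2], [-0.145, -0.01, 0.108, 0, 0, 0, -0.2], [-0.155, -0.01, 0.115, 0, 0, 0, -0.2]]

```text
time: 10.85
position: [0.6219, 0.0992, 0.0672]
tool_rot: [-0.108, 2.531, 0.034]
ft_force: [-2.0, -0.4, 0.2]
grip_width: 0.404
grip_force: 0.7
```

```bash
python3 -c "
from h import *
step()"
```

```text
(array([ 326,  163,   33,   41, 1032], dtype=int32), (np.int64(344), np.int64(171)), np.uint8(120), array([0.693, 0.103, 0.147]))
mill rack -0.0017742772735533734 -0.0010306842799323022 tip rack -0.03305213358502713 0.000868477786355961 0.009904643652197322 [-1.137 -0.32  -0.183]
-0.06 [ 0.222 -0.008 -0.155] [ 0.001 -0.001  0.001]
-0.045 [ 0.099 -0.008 -0.069] [ 0.001 -0.001  0.001]
-0.0315 [-0.012 -0.008  0.008] [ 0.001 -0.001  0.001]
-0.03 [-0.024 -0.008  0.017] [ 0.001 -0.001  0.001]
```

Creep forward until the force rises against the back wall.

Request:
play_rows:
  increments:
    - [[-0.008, 0, 0.006, 0, 0, 0, -0.2], [-0.016, 0, 0.012, 0, 0, 0, -0.2], [-0.024, 0, 0.017, 0, 0, 0, -0.2], [-0.024, 0, 0.017, 0, 0, 0, -0.2]]

```text
time: 11.3
position: [0.6249, 0.0994, 0.0673]
tool_rot: [-0.108, 2.531, 0.034]
ft_force: [-1.3, -0.5, -0.2]
grip_width: 0.401
grip_force: 0.6
```

Request:
play_rows:
  increments:
    - [[-0.008, 0, 0.006, 0, 0, 0, -0.2], [-0.016, 0, 0.012, 0, 0, 0, -0.2], [-0.016, 0, 0.012, 0, 0, 0, -0.2]]

```text
time: 11.6
position: [0.6269, 0.0996, 0.0672]
tool_rot: [-0.108, 2.531, 0.034]
ft_force: [-2.2, -0.2, -0.1]
grip_width: 0.397
grip_force: 0.7
```

Request:
play_rows:
  increments:
    - [[-0.008, 0, 0.006, 0, 0, 0, -0.2], [-0.016, 0, 0.012, 0, 0, 0, -0.2], [-0.016, 0, 0.012, 0, 0, 0, -0.2]]

```text
time: 11.9
position: [0.628, 0.0997, 0.0665]
tool_rot: [-0.108, 2.532, 0.033]
ft_force: [-6.7, -0.8, 3.7]
grip_width: 0.401
grip_force: 3.4
```

```bash
python3 -c "
from h import *
step()
snap('side','s3.png')
b=cv2.imread('pics/s3.png')[180:280,220:360]; b=cv2.resize(b,None,fx=4,fy=4); a=cv2.resize(cv2.imread('pics/last.png')[150:250,300:420],None,fx=4,fy=4)
cv2.imwrite('pics/l4.png',cv2.resize(np.hstack([a,b]),None,fx=.75,fy=.75))"
```

```text
(array([ 325,  160,   33,   42, 1022], dtype=int32), (np.int64(344), np.int64(169)), np.uint8(120), array([0.697, 0.103, 0.147]))
mill rack 0.0014611324169488914 -0.0012437723742016354 tip rack -0.0272563631266657 0.0008350828118750649 0.009088901851079287 [-6.187 -1.002  4.005]
-0.06 [ 0.266 -0.008 -0.194] [ 0.    -0.002  0.001]
-0.045 [ 0.143 -0.008 -0.109] [ 0.    -0.002  0.001]
-0.0315 [ 0.032 -0.008 -0.032] [ 0.    -0.002  0.001]
-0.03 [ 0.02  -0.008 -0.023] [ 0.    -0.002  0.001]
```

View pics/l4.png

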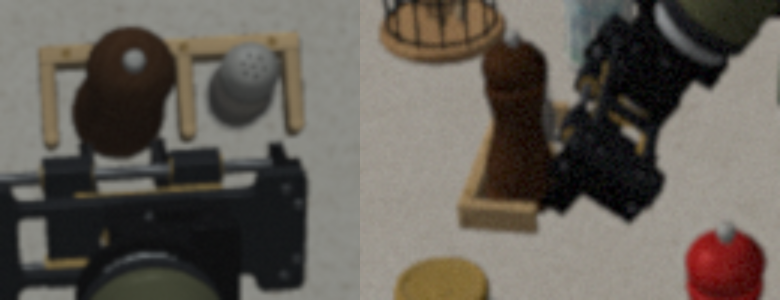

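The pictures show the mill upright in the left bay (knob at (134,60) in the left half) and the salt unmoved. The force has risen, so it is at the wall. One more small nudge to confirm, then retreat.

Request:
play_rows:
  increments:
    - [[-0.008, 0, 0.004, 0, 0, 0, -0.2], [-0.012, 0, 0.006, 0, 0, 0, -0.2], [-0.012, 0, 0.006, 0, 0, 0, -0.2]]

```text
time: 12.3
position: [0.6285, 0.0998, 0.0663]
tool_rot: [-0.108, 2.533, 0.032]
ft_force: [-12.3, -1.8, 5.5]
grip_width: 0.404
grip_force: 5.7
```

Request:
play_rows:
  increments:
    - [[0.02, 0, -0.02, 0, 0, 0, -0.2], [0.06, 0, -0.045, 0, 0, 0, -0.2], [0.12, 0, -0.09, 0, 0, 0, -0.2], [0.22, 0, -0.16, 0, 0, 0, -0.2], [0.35, 0, -0.25, 0, 0, 0, -0.2], [0.5, 0, -0.36, 0, 0, 0, -0.2], [0.65, 0, -0.47, 0, 0, 0, -0.2], [0.75, 0, -0.55, 0, 0, 0, -0.2]]

```text
time: 13.1
position: [0.5354, 0.0917, 0.0691]
tool_rot: [-0.109, 2.531, 0.033]
ft_force: [0.7, -0.1, -0.1]
grip_width: 0.403
grip_force: 0.0
```

Request:
play_rows:
  increments:
    - [[-0.2, 0, -0.3, 0, 0, 0, -0.2], [-0.4, 0, -0.6, 0, 0, 0, -0.2], [-0.3, 0, -0.9, 0, 0, 0, -0.2], [-0.3, 0, -0.9, 0, 0, 0, -0.2], [-0.3, 0, -0.9, 0, 0, 0, -0.2]]

```text
time: 13.6
position: [0.5153, 0.0793, 0.1368]
tool_rot: [-0.093, 2.554, -0.003]
ft_force: [-0.9, 0.3, 0.0]
grip_width: 0.399
grip_force: 0.0
```

```bash
python3 -c "
from h import *
step()
snap('side','s5.png')
b=cv2.imread('pics/s5.png')[180:300,220:400]; b=cv2.resize(b,None,fx=3,fy=3); a=cv2.resize(cv2.imread('pics/last.png')[140:340,180:460],(504,360))
cv2.imwrite('pics/l5.png',cv2.resize(np.hstack([a,b]),None,fx=.75,fy=.75))"
```

```text
(array([325, 160,  34,  42, 982], dtype=int32), (np.int64(344), np.int64(169)), np.uint8(117), array([0.697, 0.103, 0.147]))
mill rack 0.0014611324169488914 -0.0012437723742016354 tip rack -0.1417189643119 -0.011011038656658962 0.08058989798017249 [0.953 1.283 1.206]
-0.06 [-0.272  0.12   1.038] [-0.017 -0.014 -0.001]
-0.045 [-0.397  0.123  1.121] [-0.017 -0.014 -0.001]
-0.0315 [-0.509  0.125  1.196] [-0.017 -0.014 -0.001]
-0.03 [-0.522  0.125  1.204] [-0.017 -0.014 -0.001]
```

View pics/l5.png

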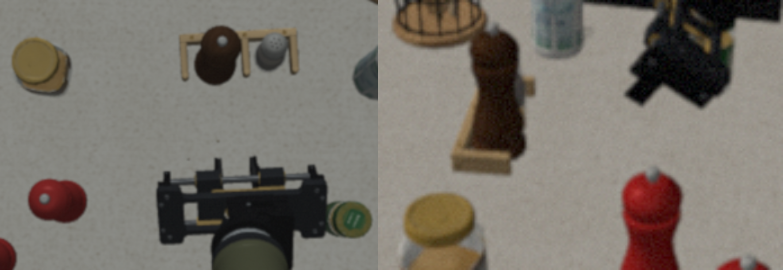

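The mill stands upright at the back of its bay, and the salt, spice jar (unmoved at about (438,302)), honey jar and bottle are in place. I ease the hand away from the spice jar, settle and hand in.

Request:
play_rows:
  increments:
    - [[0, 0.2, -0.1, 0, 0, 0, -0.2], [0, 0.4, -0.2, 0, 0, 0, -0.2], [0, 0.4, -0.2, 0, 0, 0, -0.2], [0, 0.4, -0.2, 0, 0, 0, -0.2], [0, 0.4, -0.2, 0, 0, 0, -0.2]]

```text
time: 14.2
position: [0.5024, 0.1185, 0.1518]
tool_rot: [-0.093, 2.555, -0.002]
ft_force: [-0.1, -0.5, 0.4]
grip_width: 0.396
grip_force: 0.0
```

```bash
python3 -c "
from h import *
s=ctrl.get_state(); print(s['position'],s['qd'].round(3)); print(ctrl.close_job())"
```

```text
[0.50235019 0.11847076 0.15182495] [ 0.003  0.005  0.006 -0.002 -0.017  0.001  0.01 ]
the job is handed in; nothing more can be done
None
```

The dark pepper mill stands upright against the back of the left bay, the salt and the jars and bottle look unmoved, the hand is clear, and the job was handed in at about 14 s.

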